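Ram the ballast home in a model ship's keel tube

TASK

Swing the leaning clear ballast tube upright on its stiff hinge and let go so that it holds there, then drop in the steel slug first and the brass slug on top of it. Take the ramming rod by its wooden handle and push the slugs and the snug red plug under them down the tube until they bottom out, pressing them firmly home, then put the rod back upright in its wooden stand with the tube still upright. Leave the lifeboats, bell, sanding stick, paint jar and primer can where they are.

Things in the scene. Friction and masses are not known exactly. Their poses are not given: they have to be found in the camera images.
- stand: Dark iron tilting stand, fixed to the table: base plate 100 (x) by 110 (y) by 14 mm, two ears 26 mm wide rising to 96 mm, outer faces 30 mm (brass pivot caps 36 mm) from the centre along its y. Origin: centre of the underside. Its y axis is the hinge line of the clear tube between the ears; the hinge lies 80 mm above the origin.
- tube (a joint): Angle of the clear tube on its friction hinge (rad): 0 = upright, positive = its top leans towards the stand's +x axis. It stays where it is left; about 0.8 N m turns it (8 N at the mouth). Range -0.9 to 0.9. It starts leaning by 0.35 to 0.65 to the positive side. Upright means within 0.06 rad.
- tube_mouth (a point): Centre of the tube's top rim, 100 mm from the hinge line (180 mm above the table when upright); z points out along the tube, y along the hinge line. The tube is clear plastic, 27 mm outside, bore 21 mm; its top 12 mm flares to a funnel 39 mm outside and about 33 mm inside. The bore's floor is 135 mm below the rim.
- tube_cheeks (a point): Point on the tube's axis 87 mm from the hinge line, midway between two flat black cheeks on the tube's two sides along the hinge line (y). Each cheek is 30 mm wide and 26 mm high, its top edge level with the rim; 44 mm apart over their outer faces. Pinch them along y to swing the tube; they can turn between the fingers.
- plug (a joint): Depth (m) of the red plug, 12 mm thick, that sits snugly in the bore: 0 = its top face is 70 mm below the rim; it grows as the plug is pushed down, and stops dead on the tube's floor at 0.053 (top face then 123 mm below the rim). It slides against about 5 N of friction and stays where it is left. It starts between 0 and 0.018.
- steel_slug: Grey steel ballast slug, upright cylinder 17 mm across and 30 mm high, standing in the blue tray. Origin: centre of the underside.
- brass_slug: Yellow brass ballast slug, upright cylinder 17 mm across and 24 mm high, standing in the blue tray. Origin: centre of the underside.
- rod: Ramming rod standing upright in the wooden stand: steel rod 12 mm across and 97 mm long, above it a square wooden handle 24 by 24 mm, from 95 to 140 mm above the tip (total 140 mm); flats of the handle face its x and y axes. Origin: centre of the lower tip, z up along the rod. About 110 g.
- rod_stand: Dark wooden block 70 by 70 by 45 mm, fixed, with one round 16 mm hole, 38 mm deep, in the middle of its top, rim bevelled 3 mm. Origin: centre of the underside; the hole's floor is 7 mm above it.
- rod_rest (a point): Centre of the floor of the rod stand's hole, 7 mm above the table: where the rod's tip rests when the rod is put back.
- tray: Blue tray, fixed, 220 (x) by 150 (y) by 12 mm high, walls 4 mm, inner floor 4 mm above the table; holds the two slugs near its two x ends (either way round) and the two lifeboats in between, which lie along its y. Origin: centre of the underside.
- lifeboat_a: Olive plastic lifeboat about 68 by 22 by 19 mm lying in the tray, long along its x. Origin: centre of the underside. Leave it.
- lifeboat_b: The second olive lifeboat, the same. Leave it.
- bell: Pewter ship's bell 40 mm across, 44 mm high, standing mouth down. Origin: centre of the underside. Leave it.
- sanding_stick: Flat wooden sanding stick 140 by 18 by 6 mm lying on the table, long along its x. Origin: centre of the underside. Leave it.
- paint_jar: Small paint jar 38 mm across and 50 mm high. Origin: centre of the underside. Leave it.
- primer_can: Grey primer can 52 mm across and 150 mm high. Origin: centre of the underside. Leave it.
There are look-alikes about, which are no part of the job. Leave any blue or pink look-alike of the stand alone.

How it is judged:
By the outcome, as a careful person would: the job done as asked, in the order asked, and still so for the second after the job is handed in, with the robot touching nothing.
It also fails if it takes over 72 s, if anything falls off the work surface, if the arm or the gripper's body presses on something with over 40 N, if the wrist force passes 120 N, or if a joint passes its speed limit or range.

ROBOT

A 6-joint arm with a two-finger parallel gripper is mounted at the origin on the work surface. World frame = base frame: x ahead of the robot, y to its left, z up, the work surface at z = 0. Lengths are in m, angles in rad, forces in N, time in s.
With the tool pointing down it reaches from about 0.375 to 0.9 m from the base axis. Payload 3.1 kg.
Tool frame: the origin (TCP) lies between the finger pads; the fingertips stand 8 mm ahead of it and the grasp point (between the pads) lies 11 mm behind it; z points along the fingers, y is the line along which they close (so a half turn about z gives the same grasp; the last joint's range is limited). The gripper opens to 87 mm and grips with 3 to 60 N. Pads are 19 mm wide; open, the fingers measure 117 mm over their backs; the gripper's body (75 mm by 190 mm) begins 51 mm behind the grasp point.
Start: joints at [0.993, 0.527, 1.433, -0, 1.181, -0.178], TCP at [0.243, 0.576, 0.231] pointing down, gripper open.
Joint ranges: [-3.08, 3.08], [-0.75, 2.2], [0.22, 2.44], [-1.43, 4.57], [0, 2.65], [-2.85, 2.85]. Speed limits (rad/s): [2.79, 2.79, 3.14, 3.14, 3.14, 3.14].

INTERFACE

Orientations are given as a unit quaternion [x, y, z, w].
In Python, from rig import robot, vision, job gives the robot as it stands.
- The arm moves only by the shell command python3 -m handwheel 'ROWS' [OPENING] [FORCE]. ROWS is JSON, a list of rows, each a list of 4 numbers: the shift along the tool's x, y, z as a fraction of full scale, then the turn about the tool's z as a fraction of full scale. A call has 1 to 20 rows; each row is the pose to reach, as a shift and turn from the pose commanded when the call began, along the tool's axes at that moment, turning the shorter way round; what a row does not reach only later rows make up. Full scale, the value 1, is 300 mm for a shift and 2 pi rad for a turn. A row lasts 1/12 s, in which the tool goes at most 41.7 mm and 7.16 degrees, less where a joint would pass 70% of its speed; a pose out of reach is approached as far as the arm can. A call with a number of a shift or a turn outside -1 to 1 is refused whole. A call with a gripper value outside its range is refused whole. OPENING is the opening in per cent of the stroke, from 0 (shut) to 100 (fully open), set as the call begins (- or left out, the last holds). The fingers move at their own pace and stop on an object; FORCE is the grip in N (left out, the last holds). Time passes only in rows, so rows that repeat a pose let the fingers close. It gives the time, the measured TCP pose, the force, the opening and the grip force at its end, in the units of the state.
- robot.get_obs(): the state, without advancing time (a new reading comes with each control period).
- vision.camera(name): name is "scene" or "top" or "wrist"; returns a dict with "frame" (400x640x3 uint8, red, green, blue), "K" (3x3 intrinsics, pixels), "cam_to_world" (4x4, takes a point from camera to world coordinates); the wrist camera has in their place "hand_eye" (4x4, takes a point from camera to tool coordinates, whose origin is the TCP and whose axes are the flange's). Camera axes: x right, y down, z forward; pixel columns grow to the right and rows downward; lengths in m; the calibration is good to about 2 mm. A picture is of the moment at which its call begins: read the wrist's pose just before it. There is no depth.
- job.hand_in(): hands the job in; it is judged then, once.
Trained networks look in the newest picture that a camera, given by its name, has taken for a name from the list of things; names that differ only in an ending like _2 or _b are one class to them, and where a whole thing is asked for, a point or a joint stands for the part that bears it (a point fixed in the world has none). Each returns a list of dicts, best first, with "conf" (0 to 1); they miss things now and then, are a little off and sometimes report something else, mostly with a low value. They report only what shows in the picture. A call takes as long as a camera call. They do not tell look-alikes from the thing itself.
- vision.look_for(camera, label): "point" ([row, column] in pixels, amid what is visible of it).
- vision.outline_of(camera, label): "mask" (400x640 bool, what is visible of it) and "point" ([row, column] in pixels, amid what is visible of it).
The state is a dict: "time": time; "q": joint angles; "joint_velocities": joint speeds; "joint_torque": joint torques, N m; "position": TCP position; "tool_rot": TCP orientation; "ft_force": force on the tool from outside, world axes, zero at the start; "moment": the same for the moment, N m; "grip_width": finger opening in m; "grip_force": force on a finger pad.
Only numpy, scipy, OpenCV 4.12 (cv2) and the standard library are available. Lean on these libraries where they do the work, as an engineer would, in place of code of your own. Each camera call takes 0.05 s, during which the arm holds its last target. There are 200 camera calls.

## Working session

There is one attempt and no reset: what is moved stays moved. The work goes in short steps, Python scripts to look and compute and a shell command to move; the robot and the scene stay as the last step left them, time stands still between calls to the robot, and variables do not carry over. Pictures are saved under pics/ and viewed, at most 10 in all, crops included, and the job is handed in when it is done.

```bash
mkdir -p pics; ls
cat > h.py <<'E'
import numpy as np,cv2
from rig import robot,vision,job
from scipy.spatial.transform import Rotation as R
def save(n,f): cv2.imwrite('pics/'+n,cv2.cvtColor(f,cv2.COLOR_RGB2BGR))
def ray(c,rc,T=None):
    T=np.array(c['cam_to_world']) if T is None else T
    K=np.array(c['K']); d=np.linalg.inv(K)@[rc[1],rc[0],1]
    return T[:3,3],T[:3,:3]@d
def onz(c,rc,z,T=None):
    o,d=ray(c,rc,T); return o+d*(z-o[2])/d[2]
def proj(c,p,T=None):
    T=np.array(c['cam_to_world']) if T is None else T
    q=np.array(c['K'])@(T[:3,:3].T@(np.array(p)-T[:3,3])); return q[[1,0]]/q[2]
def tool(o):
    T=np.eye(4);T[:3,:3]=R.from_quat(o['tool_rot']).as_matrix();T[:3,3]=o['position'];return T
E
python3 - <<'E'
from h import *
o=robot.get_obs();print({k:np.round(v,3) for k,v in o.items()})
for n in ['scene','top']:
    c=vision.camera(n);save(n+'1.png',c['frame']);print(n,np.round(c['cam_to_world'],3).tolist(),np.round(c['K'],1).tolist())
    for l in 'stand tube tube_mouth tube_cheeks steel_slug brass_slug rod rod_stand tray bell primer_can paint_jar sanding_stick'.split():
        print(l,[(np.round(d['point']).astype(int).tolist(),round(d['conf'],2)) for d in vision.look_for(n,l)])
E
```

```text
pics
{'time': np.float64(0.0), 'q': array([ 0.992,  0.528,  1.434, -0.   ,  1.181, -0.178]), 'joint_velocities': array([ 0.001,  0.   , -0.002, -0.   , -0.002, -0.003]), 'joint_torque': array([ -0.   , -44.005, -17.659,   0.063,   0.058,  -0.   ]), 'position': array([0.243, 0.575, 0.23 ]), 'tool_rot': array([ 0.199,  0.98 , -0.001, -0.   ]), 'ft_force': array([-0.3  ,  0.146,  1.301]), 'moment': array([ 0.007, -0.009, -0.031]), 'grip_force': np.float64(0.0), 'grip_width': np.float64(0.087)}
scene [[0.468, 0.661, -0.587, 1.153], [0.883, -0.345, 0.317, -0.479], [0.007, -0.667, -0.745, 1.055], [0.0, 0.0, 0.0, 1.0]] [[464.6, 0.0, 322.4], [0.0, 464.6, 198.7], [0.0, 0.0, 1.0]]
stand [([275, 169], 0.91), ([251, 371], 0.8), ([191, 226], 0.62)]
tube [([253, 167], 0.81), ([236, 377], 0.62), ([169, 222], 0.56)]
tube_mouth [([251, 167], 0.82), ([171, 224], 0.77), ([237, 376], 0.55)]
tube_cheeks [([236, 375], 0.83), ([251, 170], 0.67), ([164, 224], 0.65)]
steel_slug [([204, 434], 0.59)]
brass_slug [([172, 436], 0.5)]
rod [([260, 245], 0.59)]
rod_stand [([284, 250], 0.87)]
tray [([198, 437], 0.64)
[... 193 characters left out ...]
0.328], [-1.0, 0.019, 0.01, -0.074], [-0.012, -0.107, -0.994, 1.339], [0.0, 0.0, 0.0, 1.0]] [[472.5, 0.0, 318.9], [0.0, 472.5, 200.6], [0.0, 0.0, 1.0]]
stand [([217, 476], 0.81), ([300, 400], 0.79), ([159, 303], 0.71)]
tube [([146, 302], 0.73), ([304, 411], 0.53)]
tube_mouth [([218, 494], 0.81), ([149, 302], 0.64), ([305, 408], 0.64)]
tube_cheeks [([148, 304], 0.88), ([303, 408], 0.83), ([216, 495], 0.62)]
steel_slug [([186, 211], 0.39)]
brass_slug [([227, 180], 0.5)]
rod [([147, 302], 0.34)]
rod_stand [([192, 418], 0.98), ([131, 224], 0.57), ([185, 211], 0.55)]
tray [([205, 194], 0.74)]
bell []
primer_can [([131, 391], 0.81)]
paint_jar [([131, 222], 0.51)]
sanding_stick [([120, 284], 0.53)]
```

View pics/scene1.png

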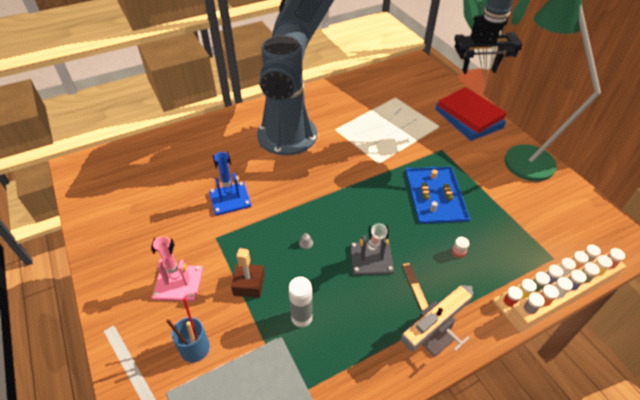

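View pics/top1.png

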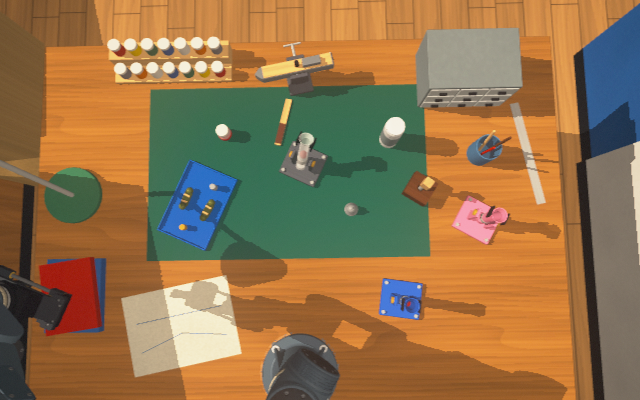

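The dark iron stand (top [159,303], scene [251,371]) is the real one. The look-alikes are blue (top [300,400]) and pink (top [217,476]). The tray slugs are at top [186,211] and [227,182], and the rod is at about [185,425]. An enlarged crop should confirm this.

Run:
```python
from h import *
c=vision.camera('top');s=vision.camera('scene')
f=c['frame'];save('crop1.png',cv2.resize(f[115:255,155:335],None,fx=4,fy=4,interpolation=cv2.INTER_CUBIC))
a=cv2.resize(s['frame'][210:290,330:410],None,fx=5,fy=5,interpolation=cv2.INTER_CUBIC)
b=cv2.resize(s['frame'][240:320,215:295],None,fx=5,fy=5,interpolation=cv2.INTER_CUBIC)
save('crop2.png',np.hstack([a,b]))
for n,cc in (('top',c),('scene',s)):
  for l in ['stand','tube','steel_slug','brass_slug','rod','rod_stand','tray']:
    for d in vision.outline_of(n,l):
      if d['conf']<.3: continue
      m=d['mask'].astype('uint8');r=cv2.minAreaRect(cv2.findNonZero(m))
      print(n,l,round(d['conf'],2),np.round(d['point'],1),m.sum(),'rect cxcy',np.round(r[0],1),np.round(r[1],1),round(r[2],1))
```

```text
top stand 0.86 [159.4 301.3] 1519 rect cxcy [305.2 158.1] [38.  47.4] 26.6
top stand 0.84 [216.9 479. ] 1566 rect cxcy [479.9 219.2] [47.1 39.5] 27.5
top stand 0.78 [299.  400.4] 1443 rect cxcy [400.  298.4] [40.8 37.3] 7.1
top stand 0.45 [190.8 417.7] 581 rect cxcy [419.3 187.7] [27.  27.8] 29.7
top tube 0.94 [218.3 496. ] 394 rect cxcy [492.1 214.7] [31.8 17.6] 2.6
top tube 0.61 [147.8 302.9] 495 rect cxcy [301.1 150.2] [18.9 37.1] 21.8
top tube 0.59 [304.7 407.4] 317 rect cxcy [408.1 304.6] [25.4 15.1] 20.6
top steel_slug 0.46 [184.9 214.7] 24 rect cxcy [212.5 187. ] [4. 5.] 90.0
top steel_slug 0.34 [147.3 302. ] 400 rect cxcy [301.1 149.8] [16.9 35.3] 22.2
top rod_stand 0.8 [189.9 416.9] 603 rect cxcy [419.3 188.2] [26.9 28.3] 33.7
top tray 0.61 [206.6 195.1] 3668 rect cxcy [196.4 204.1] [53.5 79. ] 24.4
scene stand 0.77 [254.5 372.3] 1635 rect cxcy [370.9 249.6] [50.2 41. ] 84.8
scene stand 0.71 [273.6 171.3] 2094 rect cxcy [176.5 268. ] [64. 51.] 90.0
scene stand 0.7 [190.7 224.8] 1560 rect cxcy [224.7 181.9] [61.7 37.6] 74.1
scene stand 0.38 [282.2 249.8] 845 rect cxcy [247.5 280. ] [32. 33.] 90.0
scene tube 0.68 [237.4 377. ] 389 rect cxcy [377.8 237.3] [20.  27.1] 6.3
scene tube 0.56 [167.9 225.1] 442 rect cxcy [222.9 172.6] [39.8 16.2] 85.9
scene tube 0.55 [252.7 168.5] 668 rect cxcy [165.  258.7] [45.7 23.7] 78.7
scene tube 0.51 [190.  446.7] 119 rect cxcy [447.4 191.2] [17.1  7.6] 71.6
scene steel_slug 0.34 [247.1 460.7] 246 rect cxcy [460.5 246.5] [13.9 20.1] 26.6
scene brass_slug 0.54 [170.3 436.2] 39 rect cxcy [433.5 173.5] [7. 5.] 90.0
scene rod 0.49 [258.5 245. ] 246 rect cxcy [242.9 263.5] [29.4 11.3] 87.5
scene rod_stand 0.98 [281.4 251.5] 902 rect cxcy [247.4 280. ] [31.9 32.9] 6.3
scene tray 0.58 [197.4 439.2] 2516 rect cxcy [437. 194.] [68.3 50.7] 74.2
```

View pics/crop1.png

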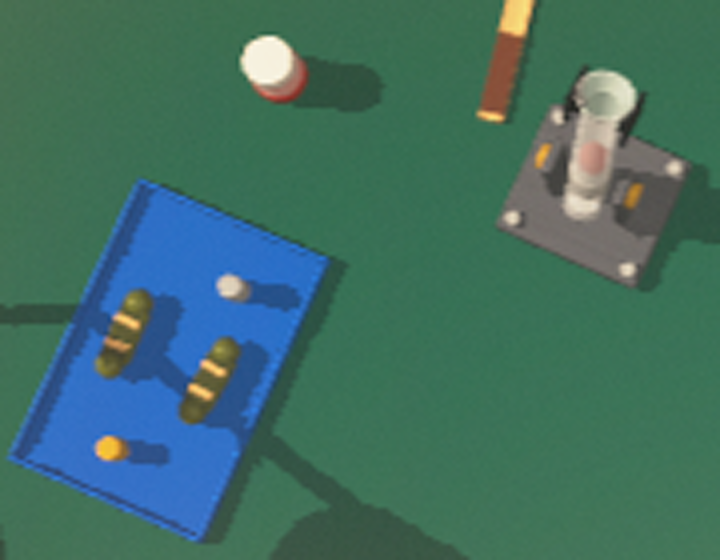

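View pics/crop2.png

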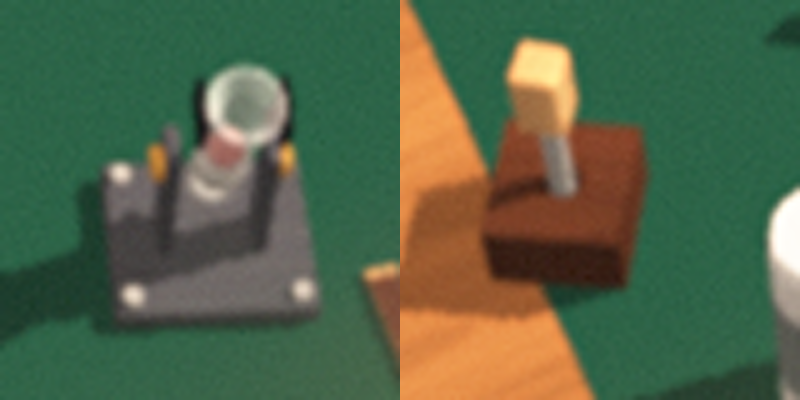

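Crop1 shows the dark stand with the clear tube leaning. The mouth is at crop (605,97), the brass caps at (543,154) and (634,195), the grey slug at (230,287) and the yellow slug at (108,448). Crop2 shows the dark stand again, and the rod's wooden handle in its block. Next I'll work out positions.

Run:
```python
from h import *
c=vision.camera('top');s=vision.camera('scene')
def c1(x,y): return (y/4+115-.4,x/4+155-.4)
def c2(x,y,r0,c0): return (y/5+r0-.4,x/5+c0-.4)
P=[onz(c,c1(*p),.016) for p in [(558,116),(675,167),(512,218),(627,270)]]
print('bolts',np.round(P,4).tolist(),'ctr',np.mean(P,0).round(4))
Q=[onz(c,c1(*p),.08) for p in [(543,154),(634,195)]];print('caps',np.round(Q,4).tolist(),np.mean(Q,0).round(4))
# scene bolts
P2=[onz(s,c2(*p,210,330),.016) for p in [(120,172),(133,295),(304,290)]];print('scene bolts',np.round(P2,4).tolist())
# mouth triangulate
o1,d1=ray(c,c1(605,97));o2,d2=ray(s,c2(246,104,210,330))
A=np.c_[d1,-d2];t=np.linalg.lstsq(A,o2-o1,rcond=None)[0];print('mouth',o1+d1*t[0],o2+d2*t[1])
print('steel',onz(c,c1(230,287),.034),'brass',onz(c,c1(108,448),.028))
print('steel sc',onz(s,(204,434),.02),'brass sc',onz(s,(172.5,435),.018))
print('rod handle scene',onz(s,c2(140,55,240,215),.147))
print('tray corners',[onz(c,c1(*p),.012).round(3).tolist() for p in [(142,180),(332,260),(202,542),(12,458)]])
f=c['frame'];save('crop3.png',cv2.resize(f[160:220,395:455],None,fx=8,fy=8,interpolation=cv2.INTER_CUBIC))
for l in ['bell','primer_can','paint_jar']:
  for d in vision.look_for('top',l): print(l,d['conf'],onz(c,d['point'],.04).round(3))
```

```text
bolts [[0.6355, 0.0072, 0.016], [0.5968, -0.0756, 0.016], [0.5624, 0.0408, 0.016], [0.5235, -0.0403, 0.016]] ctr [ 0.5796 -0.017   0.016 ]
caps [[0.5946, 0.0138, 0.08], [0.5652, -0.0474, 0.08]] [ 0.5799 -0.0168  0.08  ]
scene bolts [[0.5236, -0.04, 0.016], [0.5961, -0.0747, 0.016], [0.6356, 0.0073, 0.016]]
mouth [ 0.61095313 -0.03209744  0.17160971] [ 0.61129031 -0.03148469  0.1717133 ]
steel [0.51423091 0.23691122 0.034     ] brass [0.40359904 0.32274024 0.028     ]
steel sc [0.51047084 0.24398765 0.02      ] brass sc [0.40369906 0.3289216  0.018     ]
rod handle scene [ 0.49703676 -0.33935704  0.147     ]
tray corners [[0.596, 0.306, 0.012], [0.535, 0.17, 0.012], [0.337, 0.261, 0.012], [0.399, 0.395, 0.012]]
primer_can 0.69 [ 0.653 -0.263  0.04 ]
primer_can 0.56 [0.482 0.304 0.04 ]
paint_jar 0.53 [0.67  0.206 0.04 ]
paint_jar 0.34 [0.461 0.277 0.04 ]
```

View pics/crop3.png

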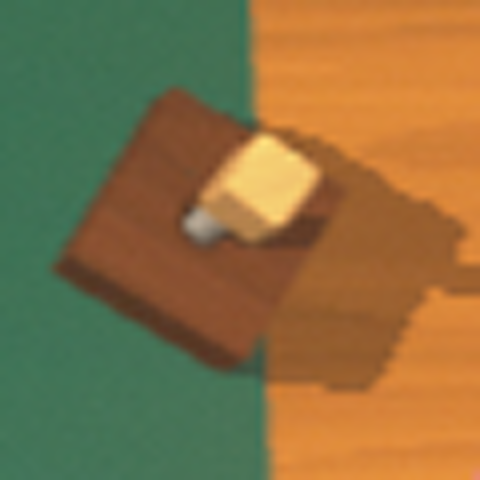

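```bash
cat >> h.py <<'E'
C=np.array([.580,-.017,0]); SX=np.array([.905,-.425,0]); SY=np.array([.425,.905,0])
def go(p,yaxis=SY):
    "row values from the present pose to TCP p with tool y along +-yaxis"
    T=tool(robot.get_obs()); d=T[:3,:3].T@(np.array(p)-T[:3,3])
    y=T[:3,:3].T@np.array(yaxis); a=np.arctan2(-y[0],y[1])
    a=(a+np.pi/2)%np.pi-np.pi/2
    print('row',np.round(np.r_[d/.3,a/2/np.pi],4).tolist(),'n>=',round(max(np.linalg.norm(d)/.0417,abs(np.degrees(a))/7.16),1))
E
python3 - <<'E'
from h import *
a=.36
for a in(.36,.27,.18,.09,0,-.03): 
  p=C+SX*.087*np.sin(a)+[0,0,.08+.087*np.cos(a)-.011]; print(a,p)
  if a==.36: go(p+[0,0,.08]); go(p)
print(onz(vision.camera('top'),(182.06,428.3),.147))
E
```

```text
0.36 [ 0.60773631 -0.03002534  0.15042302]
row [-1.9051, -1.387, 0.0005, 0.0063] n>= 17.0
row [-1.9051, -1.387, 0.2671, 0.0063] n>= 17.1
0.27 [ 0.6010011  -0.02686239  0.15284807]
0.18 [ 0.59409589 -0.02361962  0.1545944 ]
0.09 [ 0.58707659 -0.02032326  0.15564789]
0 [ 0.58  -0.017  0.156]
-0.03 [ 0.5776383  -0.01589092  0.15596085]
[ 0.49850668 -0.34091024  0.147     ]
```

```bash
python3 -m handwheel '[[-0.95,-0.69,0,0.0063],[-0.95,-0.69,0,0.0063],[-0.95,-0.69,0,0.0063],[-0.95,-0.69,0,0.0063],[-0.95,-0.69,0,0.0063],[-0.95,-0.69,0,0.0063],[-0.95,-0.69,0,0.0063],[-0.95,-0.69,0,0.0063],[-0.95,-0.69,0,0.0063]]' 100
python3 - <<'E'
from h import *
go(np.array([.6077,-.03,.23])); go(np.array([.6077,-.03,.1504]))
E
```

```text
time: 3.25
position: [0.4276, 0.2705, 0.2309]
tool_rot: [0.219, 0.976, -0.0, 0.001]
ft_force: [0.7, 1.3, -0.4]
grip_width: 0.0871
grip_force: 0.0
row [-0.9713, -0.6485, 0.0053, -0.0005] n>= 8.4
row [-0.9707, -0.6484, 0.2706, -0.0005] n>= 8.6
```

```bash
python3 -m handwheel '[[-0.97,-0.65,0,0],[-0.97,-0.65,0,0],[-0.97,-0.65,0,0],[-0.97,-0.65,0,0],[-0.97,-0.65,0,0],[-0.97,-0.65,0,0],[-0.97,-0.65,0,0],[-0.97,-0.65,0,0],[-0.97,-0.65,0,0],[-0.97,-0.65,0,0],[-0.97,-0.65,0,0]]'
python3 - <<'E'
from h import *
go(np.array([.6077,-.03,.1504]))
o=robot.get_obs();c=vision.camera('wrist');T=tool(o)@np.array(c['hand_eye']);f=c['frame'].copy()
for a,col in((.36,(255,0,0)),(.5,(0,0,255))):
  for k in(.087,.1):
    r,q=proj(c,C+SX*k*np.sin(a)+[0,0,.08+k*np.cos(a)],T);cv2.circle(f,(int(q),int(r)),3,col,-1)
save('w1.png',f)
E
```

```text
time: 4.17
position: [0.6053, -0.0266, 0.2301]
tool_rot: [0.219, 0.976, 0.0, -0.001]
ft_force: [-1.1, 0.3, 0.3]
grip_width: 0.0873
grip_force: 0.0
row [-0.0124, -0.0069, 0.2657, -0.0004] n>= 1.9
```

View pics/w1.png

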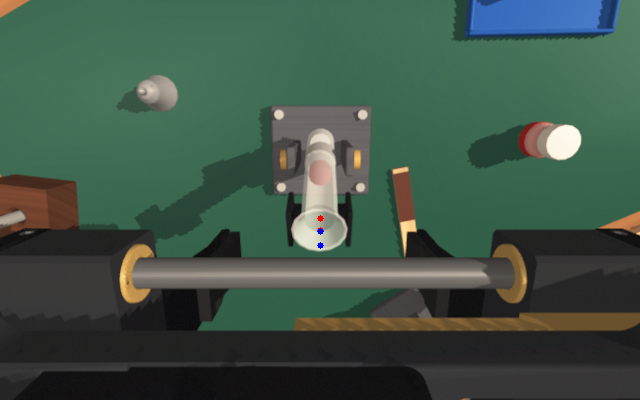

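The wrist view shows the rim centre at (320,231), centred between the fingers and close to the predicted 0.36 rad lean. The cheeks are at columns 290 and 350. I'll descend and pinch.

```bash
python3 -m handwheel '[[-0.012,-0.006,0.13,0],[-0.012,-0.006,0.265,0],[-0.012,-0.006,0.265,0],[-0.012,-0.006,0.265,0],[-0.012,-0.006,0.265,0]]' && python3 -m handwheel '[[0,0,0,0],[0,0,0,0],[0,0,0,0],[0,0,0,0],[0,0,0,0],[0,0,0,0],[0,0,0,0],[0,0,0,0]]' 30 35
python3 - <<'E'
from h import *
for a in(.27,.18,.09,0,-.03): go(C+SX*.087*np.sin(a)+[0,0,.08+.087*np.cos(a)-.011])
E
```

```text
time: 4.63
position: [0.6085, -0.0281, 0.1526]
tool_rot: [0.217, 0.976, 0.0, 0.001]
ft_force: [0.4, 0.2, -0.6]
grip_width: 0.0872
grip_force: 0.0
time: 5.3
position: [0.6075, -0.0307, 0.1511]
tool_rot: [0.218, 0.976, -0.001, -0.001]
ft_force: [-2.2, -2.7, 1.4]
grip_width: 0.0439
grip_force: 35.0
row [0.0249, 0.0023, -0.0058, 0.0001] n>= 0.2
row [0.0504, 0.0023, -0.0116, 0.0001] n>= 0.4
row [0.0762, 0.0023, -0.0151, 0.0001] n>= 0.6
row [0.1023, 0.0023, -0.0163, 0.0001] n>= 0.7
row [0.111, 0.0023, -0.0162, 0.0001] n>= 0.8
```

```bash
python3 -m handwheel '[[0.0125,0.001,-0.003,0],[0.025,0.002,-0.006,0],[0.0375,0.002,-0.009,0],[0.05,0.002,-0.0115,0],[0.0635,0.002,-0.0135,0],[0.076,0.002,-0.015,0],[0.089,0.002,-0.016,0],[0.103,0.002,-0.0163,0],[0.103,0.002,-0.0163,0],[0.103,0.002,-0.0163,0],[0.103,0.002,-0.0163,0]]'
python3 - <<'E'
from h import *
p=np.array(robot.get_obs()['position'])-C; print('stand-frame xy',p@SX,p@SY)
E
```

```text
time: 6.22
position: [0.5865, -0.0206, 0.157]
tool_rot: [0.218, 0.976, -0.003, 0.008]
ft_force: [7.3, -10.9, -5.5]
grip_width: 0.0437
grip_force: 35.0
stand-frame xy 0.007433270458429484 -0.0005261549724453277
```

```bash
python3 -m handwheel '[[0.012,0,0,0],[0.025,0,0.0005,0],[0.025,0,0.0005,0],[0.025,0,0.0005,0],[0.025,0,0.0005,0]]'
python3 - <<'E'
from h import *
o=robot.get_obs();p=np.array(o['position'])-C; print('stand-frame xy',p@SX,p@SY)
for n in('top','scene'):
  c=vision.camera(n)
  print([np.round(d['point'],1).tolist() for d in vision.look_for(n,'tube_mouth')],proj(c,C+[0,0,.18]))
f=c['frame'];save('s2.png',cv2.resize(f[180:300,310:430],None,fx=5,fy=5,interpolation=cv2.INTER_CUBIC))
E
```

```text
time: 6.63
position: [0.5807, -0.0178, 0.1575]
tool_rot: [0.218, 0.976, -0.003, 0.009]
ft_force: [6.8, -12.2, -3.0]
grip_width: 0.0435
grip_force: 35.0
stand-frame xy 0.0009485803239181942 -0.0004818277527667561
[[214.9, 493.4], [303.6, 412.4]] [150.32155661 299.85854884]
[[248.4, 169.2], [231.5, 374.0], [168.9, 224.8]] [217.15932158 377.22926458]
```

View pics/s2.png

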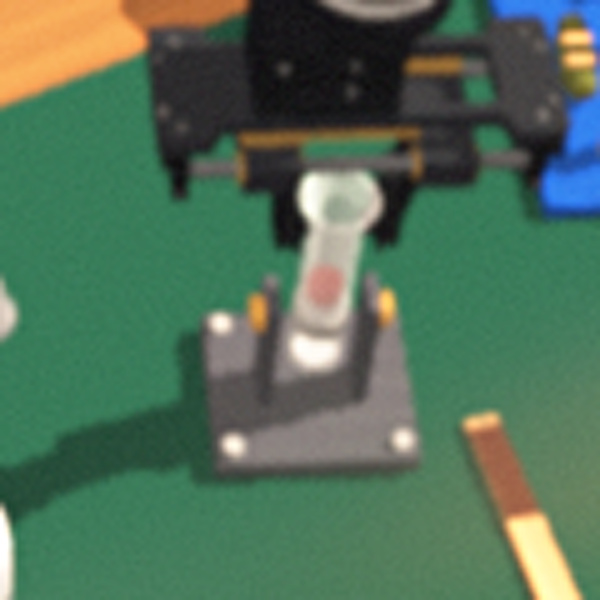

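The crop shows the tube near upright, with its rim centre at crop (340,201), within about 3 px of the predicted upright position. I'll release, lift and measure.

```bash
python3 -m handwheel '[[0,0,0,0],[0,0,0,0],[0,0,0,0],[0,0,0,0],[0,0,-0.14,0],[0,0,-0.28,0],[0,0,-0.36,0],[0,0,-0.36,0],[0,0,-0.36,0]]' 90
python3 - <<'E'
from h import *
o=robot.get_obs();p=np.array(o['position'])-C; print('stand-frame xy',p@SX,p@SY)
c=vision.camera('wrist');T=tool(o)@np.array(c['hand_eye'])
for n,cc,TT in(('wrist',c,T),('scene',vision.camera('scene'),None)):
  for a in(-.06,0,.06): print(n,a,proj(cc,C+SX*.1*np.sin(a)+[0,0,.08+.1*np.cos(a)],TT).round(1))
w=c['frame'];s=vision.camera('scene')['frame']
w2=cv2.resize(w[130:270,250:390],None,fx=4,fy=4,interpolation=cv2.INTER_CUBIC)
s2=cv2.resize(s[205:245,355:400],(225*1,200),interpolation=cv2.INTER_CUBIC)
s2=np.vstack([s2,np.zeros((360,225,3),'uint8')]);save('w2.png',np.hstack([w2,s2]))
E
```

```text
time: 7.58
position: [0.5741, -0.012, 0.2654]
tool_rot: [0.218, 0.976, 0.0, 0.002]
ft_force: [-0.0, 0.3, -0.8]
grip_width: 0.0783
grip_force: 0.0
stand-frame xy -0.007445897642127674 0.0020359506894265197
wrist -0.06 [208.7 321. ]
wrist 0 [216.4 321. ]
wrist 0.06 [223.8 321. ]
scene -0.06 [215.3 376.9]
scene 0 [217.2 377.2]
scene 0.06 [219.1 377.5]
```

View pics/w2.png

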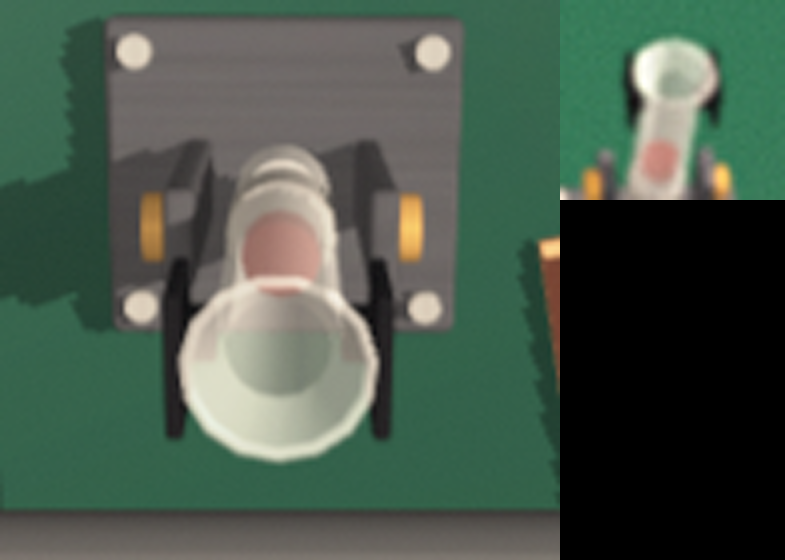

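Run:
```python
from h import *
o=robot.get_obs();c=vision.camera('wrist');T=tool(o)@np.array(c['hand_eye'])
f=lambda x,y:(y/4+130-.4,x/4+250-.4)
for p in [(133,51),(433,52),(141,306),(425,306)]: 
  q=onz(c,f(*p),.016,T)-C; print('bolt in stand frame',(q@SX).round(4),(q@SY).round(4))
q=onz(c,f(278,369),.18,T)-C;print('mouth',q@SX,q@SY)
s=vision.camera('scene');q=onz(s,(219.6,377.4),.18)-C;print('mouth scene',q@SX,q@SY)
for p in [(220,322),(233,443),(403,438)]:
  q=onz(s,(p[1]/5+180-.4,p[0]/5+310-.4),.016)-C; print('scene bolt',q@SX,q@SY)
go(C+SX*.005+[0,0,.156])
```

```text
bolt in stand frame -0.0448 -0.0475
bolt in stand frame -0.0445 0.042
bolt in stand frame 0.0342 -0.0474
bolt in stand frame 0.0342 0.0416
mouth 0.0008287685321752554 -0.0022371478264903107
mouth scene 0.007669691069885211 -0.0005613172809977227
scene bolt -0.04126815132457401 -0.04473107525208757
scene bolt 0.0378396267738037 -0.04521034134187708
scene bolt 0.03868312714223591 0.04527739381616442
row [-0.0478, -0.0039, 0.3532, -0.0] n>= 2.6
```

The mouth sits about 7 mm off upright (roughly 0.07 rad), so I'll re-pinch and swing it a little further.

```bash
python3 -m handwheel '[[-0.045,-0.006,0.14,0],[-0.045,-0.006,0.28,0],[-0.045,-0.006,0.353,0],[-0.045,-0.006,0.353,0],[-0.045,-0.006,0.353,0]]' && python3 -m handwheel '[[0,0,0,0],[0,0,0,0],[0,0,0,0],[0,0,0,0],[0,0,0,0],[0,0,0,0],[0.01,0,0,0],[0.02,0,0,0],[0.03,0,0,0],[0.04,0,0,0],[0.05,0,0,0],[0.055,0,0,0],[0.055,0,0,0],[0.055,0,0,0]]' 30 35
python3 - <<'E'
from h import *
p=np.array(robot.get_obs()['position'])-C; print('stand-frame xy',p@SX,p@SY)
E
```

```text
time: 8.25
position: [0.5836, -0.0195, 0.1559]
tool_rot: [0.218, 0.976, 0.0, -0.003]
ft_force: [-0.2, 0.4, 0.6]
grip_width: 0.0781
grip_force: 0.0
time: 9.42
position: [0.5775, -0.0165, 0.1591]
tool_rot: [0.218, 0.976, -0.001, 0.009]
ft_force: [12.0, -7.8, -7.3]
grip_width: 0.0442
grip_force: 35.0
stand-frame xy -0.0025051227043915037 -0.0006025501022024483
```

```bash
python3 -m handwheel '[[0.007,0,0,0],[0.007,0,0,0],[0.007,0,0,0]]' && python3 -m handwheel '[[0,0,0,0],[0,0,0,0],[0,0,0,0],[0,0,0,0],[0,0,-0.14,0],[0,0,-0.28,0],[0,0,-0.36,0],[0,0,-0.36,0],[0,0,-0.36,0]]' 90
python3 - <<'E'
from h import *
o=robot.get_obs();c=vision.camera('wrist');T=tool(o)@np.array(c['hand_eye']);s=vision.camera('scene')
w=c['frame'];save('w3.png',np.hstack([cv2.resize(w[130:270,240:380],None,fx=3,fy=3,interpolation=cv2.INTER_CUBIC),cv2.resize(s['frame'][200:284,335:405],(350,420),interpolation=cv2.INTER_CUBIC)]))
np.savez('w3.npz',T=T)
p=np.array(o['position'])-C; print('stand-frame xy',p@SX,p@SY)
go([.514,.2375,.1],SY)
E
```

```text
time: 9.67
position: [0.5759, -0.0157, 0.1591]
tool_rot: [0.218, 0.976, -0.002, 0.009]
ft_force: [11.6, -7.7, -8.6]
grip_width: 0.0437
grip_force: 35.0
time: 10.42
position: [0.5686, -0.0117, 0.2676]
tool_rot: [0.218, 0.976, 0.0, 0.002]
ft_force: [-0.8, 0.3, 0.1]
grip_width: 0.0781
grip_force: 0.0
stand-frame xy -0.01255699513718287 -2.8795623058145334e-05
row [0.5111, 0.6763, 0.5506, -0.0] n>= 7.3
```

View pics/w3.png

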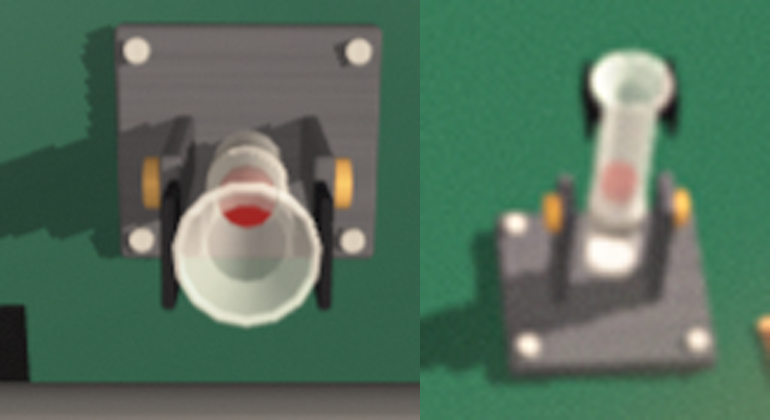

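Run:
```python
from h import *
T=np.load('w3.npz')['T'];c=vision.camera('wrist')
f=lambda x,y:(y/3+130-.35,x/3+240-.35)
S=lambda q:np.array([(q-C)@SX,(q-C)@SY]).round(4)
b=np.mean([S(onz(c,f(*p),.016,T)) for p in [(136,50),(358,51),(142,240),(352,240)]],0)
print('wrist',b,S(onz(c,f(247,255),.18,T))-b)
s=vision.camera('scene');g=lambda x,y:(y/5+200-.4,(x-420)/5+335-.4)
B=[S(onz(s,g(*p),.016)) for p in [(515,223),(528,345),(698,341)]];b=(B[0]+B[2])/2
print('scene',b,S(onz(s,g(631,83),.18))-b)
for i in(-1,1): print('top view rim for ref',proj(s,C+[0,0,.18]))
```

```text
wrist [-0.00095  -0.001825] [-0.00485   0.000525]
scene [0.e+00 1.e-04] [-0.0031 -0.0008]
top view rim for ref [217.15932158 377.22926458]
top view rim for ref [217.15932158 377.22926458]
```

Both cameras now put the mouth about 4 mm past upright (roughly -0.04 rad). One more small correction will centre it.

```bash
python3 -m handwheel '[[-0.027,0,0.14,0],[-0.027,0,0.28,0],[-0.027,0,0.37,0],[-0.027,0,0.37,0],[-0.027,0,0.37,0]]' && python3 -m handwheel '[[0,0,0,0],[0,0,0,0],[0,0,0,0],[0,0,0,0],[0,0,0,0],[0,0,0,0]]' 30 35 && python3 -m handwheel '[[-0.01,0,0,0],[-0.02,0,0,0],[-0.03,0,0,0],[-0.036,0,0,0],[-0.036,0,0,0],[-0.036,0,0,0]]'
python3 - <<'E'
from h import *
p=np.array(robot.get_obs()['position'])-C; print('stand-frame xy',p@SX,p@SY)
E
```

```text
time: 11.03
position: [0.5737, -0.015, 0.1526]
tool_rot: [0.218, 0.976, 0.0, -0.003]
ft_force: [-0.9, 0.1, -0.4]
grip_width: 0.078
grip_force: 0.0
time: 11.53
position: [0.5759, -0.0154, 0.1558]
tool_rot: [0.218, 0.976, -0.0, 0.001]
ft_force: [-0.7, 0.2, -0.2]
grip_width: 0.0462
grip_force: 0.0
time: 12.03
position: [0.5791, -0.0173, 0.1555]
tool_rot: [0.218, 0.976, 0.001, -0.007]
ft_force: [-11.5, 4.6, 14.1]
grip_width: 0.0437
grip_force: 35.0
stand-frame xy -0.0007521518892424754 -0.0006320114000678714
```

```bash
python3 -m handwheel '[[0,0,0,0],[0,0,0,0],[0,0,0,0],[0,0,0,0],[0,0,-0.14,0],[0,0,-0.28,0],[0,0,-0.36,0],[0,0,-0.36,0],[0,0,-0.36,0]]' 90
cat > track.py <<'E'
from h import *
s=vision.camera('scene')
n=cv2.cvtColor(cv2.resize(s['frame'][200:284,335:405],(350,420),interpolation=cv2.INTER_CUBIC),cv2.COLOR_RGB2GRAY)
o=cv2.imread('pics/w3.png',0)[:,420:]
for nm,(x,y,w,h) in {'rim':(150,35,120,75),'bolts':(70,190,230,190)}.items():
  r=cv2.matchTemplate(n,o[y:y+h,x:x+w],cv2.TM_CCOEFF_NORMED);_,v,_,l=cv2.minMaxLoc(r);print(nm,'shift px5',l[0]-x,l[1]-y,round(v,3))
# predicted scale
for a in(-.04,0,.04): print(a,(5*proj(s,C+SX*.1*np.sin(a)+[0,0,.08+.1*np.cos(a)])[::-1]).round(1))
E
python3 track.py
python3 - <<'E'
from h import *
go([.514,.2375,.2],SY);go([.514,.2375,.03],SY)
E
```

```text
time: 12.78
position: [0.5867, -0.0204, 0.2647]
tool_rot: [0.218, 0.976, -0.0, 0.002]
ft_force: [-0.6, 0.0, -0.1]
grip_width: 0.078
grip_force: 0.0
rim shift px5 1 5 0.996
bolts shift px5 0 0 0.997
-0.04 [1885.1 1079.6]
0 [1886.1 1085.8]
0.04 [1887.2 1092.2]
row [0.5807, 0.6758, 0.2094, -0.0001] n>= 6.6
row [0.5809, 0.6757, 0.776, -0.0001] n>= 8.5
```

Tracking shows the rim moved +0.032 rad, so the tube is now upright within about 0.015 rad. Next is the steel slug.

```bash
python3 -m handwheel '[[0.15,0.17,0.05,0],[0.58,0.675,0.4,0],[0.58,0.675,0.4,0],[0.58,0.675,0.4,0],[0.58,0.675,0.4,0],[0.58,0.675,0.4,0],[0.58,0.675,0.4,0],[0.58,0.675,0.4,0],[0.58,0.675,0.4,0],[0.58,0.675,0.4,0]]' 52
python3 - <<'E'
from h import *
o=robot.get_obs();c=vision.camera('wrist');T=tool(o)@np.array(c['hand_eye']);print(o['position'])
print('pred',proj(c,[.514,.2375,.034],T))
for l in('steel_slug','brass_slug'):
  for d in vision.outline_of('wrist',l):
    m=d['mask'];ys,xs=np.nonzero(m);print(l,round(d['conf'],2),d['point'],m.sum(),xs.min(),xs.max(),ys.min(),ys.max(),onz(c,d['point'],.025,T))
np.save('w4.npy',c['frame'])
# grey blob near prediction
r,q=proj(c,[.514,.2375,.034],T);r,q=int(r),int(q);f=c['frame'].astype(int)
b=f[:,:,2]-f[:,:,0]; m=((b<25)&(f.sum(2)>200)).astype('uint8');n,lab,st,ce=cv2.connectedComponentsWithStats(m)
for i in range(1,n):
  if st[i,4]>150 and abs(ce[i,1]-r)<110 and abs(ce[i,0]-q)<130: print(st[i],ce[i])
E
```

```text
time: 13.67
position: [0.5132, 0.237, 0.1415]
tool_rot: [0.217, 0.976, -0.001, -0.001]
ft_force: [-0.4, -0.7, 0.3]
grip_width: 0.0454
grip_force: 0.0
[0.51324068 0.23704562 0.14150179]
pred [200.61068904 324.93587496]
steel_slug 0.58 [198.6, 325.3] 452 314 334 185 210 [0.51469205 0.23754027 0.025     ]
brass_slug 0.91 [21.9, 366.2] 597 352 376 7 37 [0.40539735 0.32191598 0.025     ]
[386  83  23  20 327] [397.36085627  92.22324159]
[ 297   94   28   66 1499] [310.02268179 126.66577718]
[ 381  102   28   65 1244] [395.0096463  135.80948553]
[315 186  20  26 425] [324.38352941 198.83294118]
```

```bash
python3 - <<'E'
from h import *
go([.514,.2373,.020],SY)
E
python3 -m handwheel '[[-0.001,0,0.13,0],[-0.001,0,0.26,0],[-0.001,0,0.36,0],[-0.001,0,0.402,0],[-0.001,0,0.402,0],[-0.001,0,0.402,0],[-0.001,0,0.402,0]]' && python3 -m handwheel '[[0,0,0,0],[0,0,0,0],[0,0,0,0],[0,0,0,0],[0,0,0,0],[0,0,0,0],[0,0,-0.05,0],[0,0,-0.2,0],[0,0,-0.3,0],[0,0,-0.43,0],[0,0,-0.57,0],[0,0,-0.67,0],[0,0,-0.67,0],[0,0,-0.67,0]]' 5 20; python3 -c "
from h import *
go(C+[0,0,.193]); go(C+[0,0,.215])"
```

```text
row [0.0047, 0.0023, 0.4105, -0.0004] n>= 3.0
time: 14.4
position: [0.516, 0.2371, 0.024]
tool_rot: [0.218, 0.976, 0.001, 0.002]
ft_force: [1.4, -0.1, 0.3]
grip_width: 0.0456
grip_force: 0.0
time: 15.57
position: [0.5152, 0.2375, 0.2253]
tool_rot: [0.218, 0.976, 0.001, 0.002]
ft_force: [0.1, -0.5, -1.5]
grip_width: 0.0164
grip_force: 20.0
row [-0.5559, -0.6764, 0.1079, -0.0] n>= 6.3
row [-0.5562, -0.6762, 0.0345, -0.0] n>= 6.3
```

```bash
python3 -m handwheel '[[-0.13,-0.15,0,0],[-0.556,-0.676,0,0],[-0.556,-0.676,0,0],[-0.556,-0.676,0,0],[-0.556,-0.676,0,0],[-0.556,-0.676,0,0],[-0.556,-0.676,0,0],[-0.556,-0.676,0,0],[-0.556,-0.676,0,0],[-0.556,-0.676,0,0]]' ; python3 -c "
from h import *
o=robot.get_obs();go(C+[0,0,.192]);c=vision.camera('wrist');T=tool(o)@np.array(c['hand_eye'])
p=np.array(o['position'])-C;print(p@SX,p@SY);np.save('w5.npy',c['frame'])
m=cv2.inRange(c['frame'],(0,0,0),(255,255,255))
for l in ('stand','tube_mouth','steel_slug'):
  for d in vision.look_for('wrist',l): print(l,d)
print('pred mouth',proj(c,C+[0,0,.18],T))
"
```

```text
time: 16.4
position: [0.5775, -0.0158, 0.2218]
tool_rot: [0.218, 0.976, 0.0, -0.002]
ft_force: [0.4, -0.0, -0.7]
grip_width: 0.0164
grip_force: 20.0
row [-0.0097, 0.0001, 0.0993, 0.0] n>= 0.7
-0.0027806923137482986 -2.9643288286847404e-05
stand {'point': [183.4, 326.3], 'conf': 0.62}
tube_mouth {'point': [214.4, 317.6], 'conf': 0.57}
steel_slug {'point': [244.9, 325.3], 'conf': 0.77}
steel_slug {'point': [118.8, 161.9], 'conf': 0.5}
steel_slug {'point': [31.0, 544.5], 'conf': 0.27}
pred mouth [230.98411177 323.94217321]
```

```bash
python3 -m handwheel '[[-0.006,0,0.05,0],[-0.006,0,0.099,0],[-0.006,0,0.099,0],[-0.006,0,0.099,0],[-0.006,0,0.099,0]]' ; python3 -c "
from h import *
o=robot.get_obs();p=np.array(o['position'])-C;print(p@SX,p@SY,o['ft_force'])"
```

```text
time: 17.02
position: [0.5809, -0.0176, 0.1942]
tool_rot: [0.218, 0.976, 0.0, 0.0]
ft_force: [-0.3, -0.3, -0.9]
grip_width: 0.0163
grip_force: 20.0
0.0010219228157965108 -0.00012818105331258983 [-0.3189408  -0.33115246 -0.87111047]
```

```bash
python3 -m handwheel '[[0,0,0,0],[0,0,0,0],[0,0,0,0],[0,0,0,0],[0,0,-0.1,0],[0,0,-0.2,0],[0,0,-0.2,0],[0,0,-0.2,0]]' 52; python3 -c "
from h import *
go([.4045,.3225,.13]);o=robot.get_obs();c=vision.camera('wrist');T=tool(o)@np.array(c['hand_eye'])
np.save('w6.npy',c['frame'])
for l in ('tube_mouth','steel_slug'):
  for d in vision.look_for('wrist',l): print(l,d)
print('pred mouth',proj(c,C+[0,0,.18],T),'bore',[proj(c,C+[0,0,z],T).round(0).tolist() for z in (.14,.11,.1,.08)])
"; python3 track.py
```

```text
time: 17.68
position: [0.5819, -0.0184, 0.2559]
tool_rot: [0.218, 0.976, -0.0, 0.003]
ft_force: [-0.3, 0.2, -0.5]
grip_width: 0.0448
grip_force: 0.0
row [1.0209, 0.7762, 0.4151, -0.0001] n>= 9.7
tube_mouth {'point': [206.5, 322.8], 'conf': 0.57}
steel_slug {'point': [193.5, 321.3], 'conf': 0.62}
pred mouth [207.23910163 324.30783584] bore [[194.0, 324.0], [186.0, 324.0], [184.0, 324.0], [180.0, 324.0]]
rim shift px5 1 5 0.996
bolts shift px5 0 0 0.997
-0.04 [1885.1 1079.6]
0 [1886.1 1085.8]
0.04 [1887.2 1092.2]
```

The steel slug is in the bore: it is seen at row 193.5, where 194 was predicted for a top at z = 0.14. The tube hasn't moved. Now the brass slug.

```bash
python3 -m handwheel '[[0.12,0.09,0,0],[0.99,0.776,0.41,0],[0.99,0.776,0.41,0],[0.99,0.776,0.41,0],[0.99,0.776,0.41,0],[0.99,0.776,0.41,0],[0.99,0.776,0.41,0],[0.99,0.776,0.41,0],[0.99,0.776,0.41,0],[0.99,0.776,0.41,0],[0.99,0.776,0.41,0],[0.99,0.776,0.41,0],[0.99,0.776,0.41,0]]'; python3 -c "
from h import *
go([.4045,.3223,.020]);o=robot.get_obs();c=vision.camera('wrist');T=tool(o)@np.array(c['hand_eye'])
for d in vision.outline_of('wrist','brass_slug'): print(d['conf'],d['point'],d['mask'].sum(),onz(c,d['point'],.020,T))
"
```

```text
time: 18.97
position: [0.4109, 0.3185, 0.1302]
tool_rot: [0.218, 0.976, -0.0, -0.0]
ft_force: [-0.0, -0.7, -0.4]
grip_width: 0.0456
grip_force: 0.0
row [0.0247, 0.0027, 0.3673, -0.0] n>= 2.6
0.97 [188.1, 325.7] 428 [0.40327027 0.32374775 0.02      ]
```

```bash
python3 -m handwheel '[[0.027,0.004,0.13,0],[0.027,0.004,0.26,0],[0.027,0.004,0.34,0],[0.027,0.004,0.375,0],[0.027,0.004,0.375,0],[0.027,0.004,0.375,0],[0.027,0.004,0.375,0]]' && python3 -m handwheel '[[0,0,0,0],[0,0,0,0],[0,0,0,0],[0,0,0,0],[0,0,0,0],[0,0,0,0],[0,0,-0.05,0],[0,0,-0.2,0],[0,0,-0.3,0],[0,0,-0.43,0],[0,0,-0.57,0],[0,0,-0.69,0],[0,0,-0.69,0],[0,0,-0.69,0]]' 5 20; python3 -c "
from h import *
go(C+[0,0,.225])"
```

```text
time: 19.65
position: [0.4055, 0.3237, 0.0195]
tool_rot: [0.218, 0.976, 0.001, 0.001]
ft_force: [0.2, -0.5, -0.6]
grip_width: 0.0449
grip_force: 0.0
time: 20.82
position: [0.4051, 0.3242, 0.2274]
tool_rot: [0.218, 0.976, 0.002, 0.002]
ft_force: [0.1, -0.1, -0.3]
grip_width: 0.0165
grip_force: 20.0
row [-1.0113, -0.7815, 0.0081, -0.0] n>= 9.2
```

```bash
python3 -m handwheel '[[-0.12,-0.09,0,0],[-1,-0.781,0.008,0],[-1,-0.781,0.008,0],[-1,-0.781,0.008,0],[-1,-0.781,0.008,0],[-1,-0.781,0.008,0],[-1,-0.781,0.008,0],[-1,-0.781,0.008,0],[-1,-0.781,0.008,0],[-1,-0.781,0.008,0],[-1,-0.781,0.008,0],[-1,-0.781,0.008,0],[-1,-0.781,0.008,0]]'; python3 -c "
from h import *
go(C+[0,0,.192])"
```

```text
time: 21.9
position: [0.5739, -0.0146, 0.2212]
tool_rot: [0.217, 0.976, 0.0, -0.002]
ft_force: [0.8, -0.2, -0.8]
grip_width: 0.0167
grip_force: 20.0
row [-0.0222, 0.0013, 0.0973, 0.0001] n>= 0.7
```

```bash
python3 -m handwheel '[[-0.016,0.001,0.03,0],[-0.016,0.001,0.097,0],[-0.016,0.001,0.097,0],[-0.016,0.001,0.097,0],[-0.016,0.001,0.097,0]]' ; python3 -c "
from h import *
o=robot.get_obs();p=np.array(o['position'])-C;print(p@SX,p@SY,o['ft_force'])"
```

```text
time: 22.32
position: [0.5802, -0.0171, 0.1938]
tool_rot: [0.217, 0.976, 0.0, -0.0]
ft_force: [-0.0, -0.1, -0.4]
grip_width: 0.0164
grip_force: 20.0
0.0002112405284124868 4.067400056879395e-05 [-0.03862345 -0.11083298 -0.41696101]
```

```bash
python3 -m handwheel '[[0,0,0,0],[0,0,0,0],[0,0,0,0],[0,0,0,0],[0,0,-0.1,0],[0,0,-0.22,0],[0,0,-0.22,0],[0,0,-0.22,0]]' 52; python3 -c "
from h import *
go([.498,-.340,.26],[np.cos(.9),np.sin(.9),0]);o=robot.get_obs();c=vision.camera('wrist');T=tool(o)@np.array(c['hand_eye'])
np.save('w7.npy',c['frame'])
for l in ('tube_mouth','steel_slug','brass_slug'):
  for d in vision.look_for('wrist',l): print(l,d)
print('pred mouth',proj(c,C+[0,0,.18],T),'bore',[proj(c,C+[0,0,z],T).round(0).tolist() for z in (.165,.14,.11,.1,.08)])
"; python3 track.py
```

```text
time: 22.98
position: [0.582, -0.0184, 0.2624]
tool_rot: [0.218, 0.976, -0.0, 0.003]
ft_force: [-0.3, 0.0, -0.8]
grip_width: 0.0446
grip_force: 0.0
row [-0.2028, -1.0894, 0.0077, 0.0368] n>= 8.0
tube_mouth {'point': [211.1, 324.8], 'conf': 0.67}
brass_slug {'point': [195.6, 323.9], 'conf': 0.93}
pred mouth [204.65055479 324.17143234] bore [[199.0, 324.0], [192.0, 324.0], [184.0, 324.0], [182.0, 324.0], [178.0, 324.0]]
rim shift px5 1 5 0.995
bolts shift px5 0 0 0.997
-0.04 [1885.1 1079.6]
0 [1886.1 1085.8]
0.04 [1887.2 1092.2]
```

The brass slug is in (row 195.6) and the tube is unmoved. Now the rod.

```bash
python3 -m handwheel '[[-0.03,-0.13,0,0.02],[-0.2,-0.99,0.007,0.037],[-0.2,-0.99,0.007,0.037],[-0.2,-0.99,0.007,0.037],[-0.2,-0.99,0.007,0.037],[-0.2,-0.99,0.007,0.037],[-0.2,-0.99,0.007,0.037],[-0.2,-0.99,0.007,0.037],[-0.2,-0.99,0.007,0.037],[-0.2,-0.99,0.007,0.037],[-0.2,-0.99,0.007,0.037],[-0.2,-0.99,0.007,0.037]]' 75; python3 -c "
from h import *
o=robot.get_obs();c=vision.camera('wrist');T=tool(o)@np.array(c['hand_eye'])
r,q=proj(c,[.498,-.34,.147],T);print('pred',r,q,'floor',proj(c,[.498,-.34,.045],T));np.save('w8.npy',c['frame']);np.save('w8T.npy',T)
for l in('rod','rod_stand'):
  for d in vision.outline_of('wrist',l):
    m=d['mask'].astype('uint8');print(l,d['conf'],d['point'],m.sum(),cv2.minAreaRect(cv2.findNonZero(m)))
r0,q0=max(int(r)-75,0),int(q)-90
print(r0,q0);save('w8.png',cv2.resize(c['frame'][r0:r0+140,q0:q0+180],None,fx=4,fy=4,interpolation=cv2.INTER_CUBIC))
"
```

```text
time: 24.23
position: [0.5085, -0.3102, 0.2571]
tool_rot: [0.329, 0.944, 0.001, -0.001]
ft_force: [-1.2, 0.2, -0.2]
grip_width: 0.0652
grip_force: 0.0
pred 210.97203564541923 287.43388260152443 floor [185.25759017 296.89862448]
rod 0.91 [208.2, 287.9] 1147 ((286.5, 203.5), (45.0, 31.0), 90.0)
rod_stand 0.69 [177.8, 303.6] 3084 ((293.8367614746094, 184.7003173828125), (64.74542999267578, 63.73028564453125), 84.17366027832031)
135 197
```

View pics/w8.png

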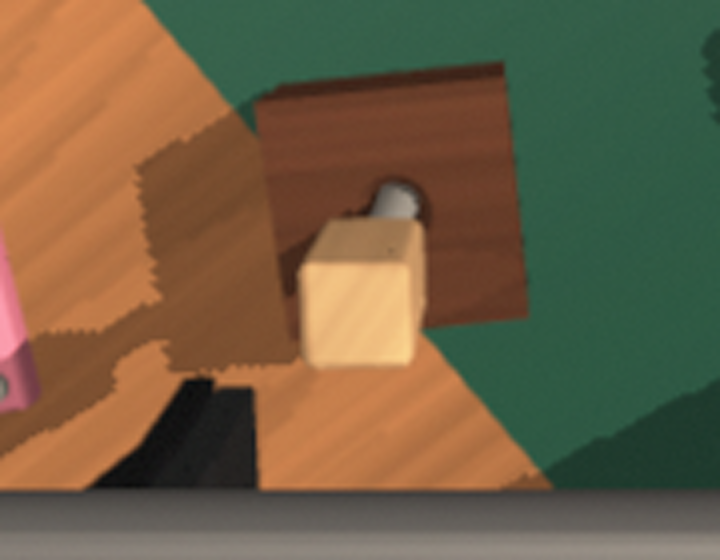

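The view shows the handle's top face centred at crop (357,314) with its flats aligned to the fingers. The hole and rod shaft are at crop (400,205).

```bash
python3 -c "
from h import *
T=np.load('w8T.npy');c=vision.camera('wrist')
f=lambda x,y:(y/4+135-.4,x/4+197-.4)
print('handle',onz(c,f(357,314),.147,T),'block',onz(c,f(393,207),.045,T))
o=robot.get_obs();Y=tool(o)[:3,1];print(Y,o['position'])
go([.498,-.3405,.26],Y);go([.498,-.3405,.117],Y)"
```

```text
handle [ 0.49859684 -0.34221712  0.147     ] block [ 0.49753534 -0.34261701  0.045     ]
[6.20949287e-01 7.83850738e-01 5.86330225e-05] [ 0.50869704 -0.31097911  0.25761325]
row [-0.0332, -0.0993, -0.008, -0.0] n>= 0.8
row [-0.0332, -0.0993, 0.4687, -0.0] n>= 3.5
```

```bash
python3 -m handwheel '[[-0.034,-0.1,0,0],[-0.034,-0.1,0.1,0],[-0.034,-0.1,0.22,0],[-0.034,-0.1,0.34,0],[-0.034,-0.1,0.465,0],[-0.034,-0.1,0.465,0],[-0.034,-0.1,0.465,0],[-0.034,-0.1,0.465,0]]' && python3 -m handwheel '[[0,0,0,0],[0,0,0,0],[0,0,0,0],[0,0,0,0],[0,0,0,0],[0,0,0,0],[0,0,0,0],[0,0,0,0]]' 20 60; python3 -c "
from h import *
o=robot.get_obs();print(o['position'],tool(o)[:3,1])"
```

```text
time: 25.1
position: [0.4988, -0.3427, 0.1197]
tool_rot: [0.329, 0.944, -0.001, 0.001]
ft_force: [0.4, 0.3, -0.3]
grip_width: 0.0649
grip_force: 0.0
time: 25.77
position: [0.4976, -0.342, 0.1181]
tool_rot: [0.33, 0.944, 0.0, 0.0]
ft_force: [0.1, -0.3, 1.3]
grip_width: 0.0233
grip_force: 60.0
[ 0.49763533 -0.34202019  0.11807648] [6.22617333e-01 7.82526414e-01 2.62564041e-04]
```

```bash
python3 -m handwheel '[[0,0,-0.06,0],[0,0,-0.13,0],[0,0,-0.24,0],[0,0,-0.36,0],[0,0,-0.48,0],[0,0,-0.58,0],[0,0,-0.667,0],[0,0,-0.667,0],[0,0,-0.667,0],[0,0,-0.667,0]]'; python3 -c "
from h import *
go(C+[0,0,.318],tool(robot.get_obs())[:3,1])"
```

```text
time: 26.6
position: [0.4968, -0.3413, 0.3166]
tool_rot: [0.33, 0.944, 0.001, -0.001]
ft_force: [-0.3, -0.3, -2.1]
grip_width: 0.0237
grip_force: 60.0
row [0.4558, 1.0188, -0.0031, 0.0] n>= 8.0
```

```bash
python3 -m handwheel '[[0.04,0.1,0,0],[0.455,0.99,0,0],[0.455,0.99,0,0],[0.455,0.99,0,0],[0.455,0.99,0,0],[0.455,0.99,0,0],[0.455,0.99,0,0],[0.455,0.99,0,0],[0.455,0.99,0,0],[0.455,0.99,0,0],[0.455,0.99,0,0],[0.455,0.99,0,0]]'; python3 -c "
from h import *
o=robot.get_obs();Y=tool(o)[:3,1];go(C+[0,0,.27],Y);go(C+[0,0,.222],Y)
c=vision.camera('wrist');T=tool(o)@np.array(c['hand_eye'])
for l in('rod','tube_mouth'): print(l,vision.look_for('wrist',l))
print('pred mouth',proj(c,C+[0,0,.18],T),'rod tip',proj(c,np.array(o['position'])-[0,0,.111],T))"
```

```text
time: 27.6
position: [0.5749, -0.0259, 0.3168]
tool_rot: [0.33, 0.944, -0.0, -0.001]
ft_force: [-0.2, -0.4, -0.3]
grip_width: 0.0233
grip_force: 60.0
row [0.0049, 0.0339, 0.1558, 0.0] n>= 1.1
row [0.0045, 0.0342, 0.3158, 0.0] n>= 2.3
rod []
tube_mouth [{'point': [186.2, 340.7], 'conf': 0.76}]
pred mouth [190.02201421 334.96672295] rod tip [198.81063313 323.71107274]
```

```bash
python3 -m handwheel '[[0.004,0.031,0,0],[0.004,0.031,0,0],[0.004,0.031,0,0],[0.004,0.031,0.03,0],[0.004,0.031,0.07,0],[0.004,0.031,0.105,0],[0.004,0.031,0.105,0],[0.004,0.031,0.105,0]]'; python3 -c "
from h import *
o=robot.get_obs();Y=tool(o)[:3,1];go(C+[0,0,.222],Y);p=np.array(o['position'])-C;print(p@SX,p@SY,o['ft_force'])"
```

```text
time: 28.42
position: [0.5798, -0.0165, 0.2855]
tool_rot: [0.33, 0.944, -0.0, -0.001]
ft_force: [1.1, -0.1, -0.7]
grip_width: 0.0236
grip_force: 60.0
row [-0.0019, -0.0006, 0.2116, 0.0] n>= 1.5
-0.0003731066275600847 0.0003366104832615307 [ 1.09249759 -0.12085192 -0.66071523]
```

```bash
python3 -m handwheel '[[0,0,0.02,0],[0,0,0.04,0],[0,0,0.055,0],[0,0,0.07,0],[0,0,0.085,0],[0,0,0.1,0],[0,0,0.115,0],[0,0,0.13,0],[0,0,0.145,0],[0,0,0.16,0],[0,0,0.175,0],[0,0,0.19,0],[0,0,0.19,0]]'; python3 -c "
from h import *
o=robot.get_obs();p=np.array(o['position'])-C;print(p@SX,p@SY,o['ft_force'],o['moment'])"
```

```text
time: 29.5
position: [0.58, -0.0166, 0.2284]
tool_rot: [0.33, 0.944, -0.0, -0.001]
ft_force: [0.6, 0.8, 0.1]
grip_width: 0.0235
grip_force: 60.0
-0.00019648534685939284 0.00037617456102208275 [0.5966497  0.84077245 0.09388392] [-0.08198581 -0.0870233  -0.03111241]
```

```bash
python3 -m handwheel '[[0,0,0.008,0],[0,0,0.016,0],[0,0,0.024,0]]'; python3 -m handwheel '[[0,0,0.008,0],[0,0,0.016,0]]';python3 -c "
from h import *
o=robot.get_obs();p=np.array(o['position'])-C;print(p@SX,p@SY,o['ft_force'],o['moment'])"
```

```text
time: 29.75
position: [0.5807, -0.0167, 0.2224]
tool_rot: [0.33, 0.944, 0.0, 0.0]
ft_force: [1.2, -0.3, 3.1]
grip_width: 0.0231
grip_force: 60.0
time: 29.92
position: [0.5816, -0.0168, 0.2213]
tool_rot: [0.33, 0.944, 0.0, 0.002]
ft_force: [-5.1, 0.8, 33.3]
grip_width: 0.0238
grip_force: 60.0
0.0013687079718574299 0.0008662088977381188 [-5.08486616  0.84507959 33.26585594] [ 0.20098003  1.32627794 -0.03170901]
```

It bottomed at TCP z = 0.221, where 0.222 was expected, with 33 N. I'll hold briefly and then withdraw.

```bash
python3 -m handwheel '[[0,0,0.001,0],[0,0,0.001,0],[0,0,0.001,0]]'; python3 -m handwheel '[[0,0,-0.02,0],[0,0,-0.06,0],[0,0,-0.12,0],[0,0,-0.2,0],[0,0,-0.28,0],[0,0,-0.34,0],[0,0,-0.34,0],[0,0,-0.34,0]]';python3 track.py; python3 -c "
from h import *
o=robot.get_obs();Y=tool(o)[:3,1];go([.4978,-.342,.318],Y)"
```

```text
time: 30.17
position: [0.5815, -0.0168, 0.2214]
tool_rot: [0.329, 0.944, 0.0, 0.002]
ft_force: [-2.5, 0.3, 21.6]
grip_width: 0.0233
grip_force: 60.0
time: 30.83
position: [0.58, -0.0165, 0.3188]
tool_rot: [0.33, 0.944, -0.0, -0.0]
ft_force: [0.4, 0.8, -1.3]
grip_width: 0.0238
grip_force: 59.9
rim shift px5 1 5 0.983
bolts shift px5 0 0 0.961
-0.04 [1885.1 1079.6]
0 [1886.1 1085.8]
0.04 [1887.2 1092.2]
row [-0.4632, -1.0186, -0.0012, 0.0] n>= 8.1
```

```bash
python3 -m handwheel '[[-0.04,-0.09,0,0],[-0.463,-1,0,0],[-0.463,-1,0,0],[-0.463,-1,0,0],[-0.463,-1,0,0],[-0.463,-1,0,0],[-0.463,-1,0,0],[-0.463,-1,0,0],[-0.463,-1,0,0],[-0.463,-1,0,0],[-0.463,-1,0,0],[-0.463,-1,0,0],[-0.463,-1,0,0]]'; python3 -c "
from h import *
o=robot.get_obs();Y=tool(o)[:3,1];go([.4978,-.342,.318],Y);p=np.array(o['position'])
for n in('scene','top'):
  c=vision.camera(n)
  print(n,'pred tip,mid shaft,handle bottom',[proj(c,p+[0,0,z]).round(1).tolist() for z in(-.111,-.06,-.02)])
  for d in vision.outline_of(n,'rod'):
    m=d['mask'];ys,xs=np.nonzero(m);print(round(d['conf'],2),d['point'],m.sum(),[(int(r),round(xs[ys==r].mean(),1)) for r in range(ys.min(),ys.max()+1,4) if (ys==r).any()],ys.max())
c=vision.camera('scene');q=proj(c,p+[0,0,-.06]).astype(int)
f=c['frame'];g=f[q[0]-30:q[0]+34,q[1]-16:q[1]+17].astype(int).mean(2)
bg=np.median(g,1)
for r in range(0,64,3): print(q[0]-30+r,''.join('%4d'%v for v in g[r]))
print(q)
"
```

```text
time: 31.97
position: [0.5027, -0.3356, 0.3186]
tool_rot: [0.329, 0.944, 0.001, -0.001]
ft_force: [-0.8, -0.6, -1.7]
grip_width: 0.0239
grip_force: 59.9
row [-0.0004, -0.0268, 0.002, 0.0] n>= 0.2
scene pred tip,mid shaft,handle bottom [[236.3, 241.8], [222.2, 239.0], [210.4, 236.6]]
0.61 [211.3, 239.9] 330 [(194, np.float64(231.0)), (198, np.float64(232.0)), (202, np.float64(233.0)), (206, np.float64(234.0)), (210, np.float64(234.5)), (214, np.float64(237.5)), (218, np.float64(238.5)), (222, np.float64(239.5)), (226, np.float64(239.5)), (230, np.float64(240.5)), (234, np.float64(241.5)), (238, np.float64(242.0))] 238
top pred tip,mid shaft,handle bottom [[176.7, 431.5], [173.3, 436.5], [170.3, 440.7]]
192   42  44  52  55  57  60  64  79  90  83  67  44  37  42  40  46  48  46  48  45  48  41  39  44  69  99 102  85  99 123 130 131 134
195   15  18  24  26  23  45 100 148 166 158 134  73  35  28  30  30  31  32  33  33  29  33  31  32  61  92  94  91  94  95  89  89  84
198   22  15  21  29  67 125 153 162 165 162 159 148 136 126 114  85  48  26  27  25  30  27  27  31  42  76 123 16
[... 1934 characters left out ...]
4  81
243   81  84  82  82  82  80  82  83  81  86  80  81  82  82  82  83  82  81  86  81  79  79  81  86  83  83  82  83  81  83  81  83  85
246   80  82  83  81  81  81  82  84  82  84  86  80  77  84  83  80  85  80  82  81  82  82  82  81  84  84  80  82  82  82  83  79  83
249   85  81  83  83  81  82  81  80  85  84  85  80  80  82  82  78  82  81  83  81  82  84  79  83  82  82  83  80  81  83  82  83  82
252  125  94  81  80  83  80  81  85  82  81  80  82  82  83  82  84  81  81  84  82  84  78  82  82  80  82  84  81  81  82  82  83  83
255  165 142  99  80  83  79  81  81  81  84  83  82  85  83  80  79  80  83  82  82  82  79  80  82  86  82  82  84  82  79  84  84  82
[222 238]
```

The rod is still vertical in the grip, with the shaft columns matching the prediction. I'll return to the stand.

```bash
python3 -m handwheel '[[0.004,-0.021,0,0],[0.004,-0.021,0.1,0],[0.004,-0.021,0.22,0],[0.004,-0.021,0.34,0],[0.004,-0.021,0.44,0],[0.004,-0.021,0.5,0],[0.004,-0.021,0.5,0],[0.004,-0.021,0.5,0],[0.004,-0.021,0.5,0]]'; python3 -c "
from h import *
o=robot.get_obs();go([.4977,-.342,.118],tool(o)[:3,1]);print(o['ft_force'])"
```

```text
time: 32.97
position: [0.4984, -0.3432, 0.1708]
tool_rot: [0.33, 0.944, -0.001, 0.001]
ft_force: [0.5, -0.3, -1.9]
grip_width: 0.0235
grip_force: 59.9
row [0.0047, 0.0017, 0.176, 0.0] n>= 1.3
[ 0.50748423 -0.34811306 -1.86651524]
```

```bash
python3 -m handwheel '[[0.001,0,0.03,0],[0.001,0,0.06,0],[0.001,0,0.09,0],[0.001,0,0.12,0],[0.001,0,0.145,0],[0.001,0,0.163,0],[0.001,0,0.163,0],[0.001,0,0.163,0]]'; python3 -c "
from h import *
o=robot.get_obs();print(o['position'],o['ft_force'])"
```

```text
time: 33.63
position: [0.4972, -0.3417, 0.1198]
tool_rot: [0.33, 0.944, 0.0, -0.0]
ft_force: [0.0, -0.7, -1.0]
grip_width: 0.0239
grip_force: 59.9
[ 0.49717101 -0.34174687  0.11981813] [ 0.01951042 -0.67553338 -0.95037868]
```

```bash
python3 -m handwheel '[[0,0,0.005,0],[0,0,0.005,0]]'; python3 -m handwheel '[[0,0,0.005,0],[0,0,0.005,0],[0,0,0.005,0],[0,0,0.005,0],[0,0,0.005,0],[0,0,-0.05,0],[0,0,-0.15,0],[0,0,-0.28,0],[0,0,-0.42,0],[0,0,-0.42,0],[0,0,-0.42,0]]' 70; python3 track.py; python3 -c "
from h import *
o=robot.get_obs();c=vision.camera('scene')
print('pred handle top',proj(c,[.498,-.341,.147]))
for d in vision.outline_of('scene','rod'):
  ys,xs=np.nonzero(d['mask']);print(d['conf'],d['point'],len(ys),ys.min(),ys.max(),xs.min(),xs.max())
o=robot.get_obs();c=vision.camera('wrist');T=tool(o)@np.array(c['hand_eye'])
print('pred wrist',proj(c,[.498,-.341,.13],T))
for d in vision.outline_of('wrist','rod'): print(d['conf'],d['point'],cv2.minAreaRect(cv2.findNonZero(d['mask'].astype('uint8'))))
c=vision.camera('top')
for l in('lifeboat_a','bell','paint_jar','sanding_stick','primer_can','brass_slug','plug','tube'): print(l,[(np.round(d['point']).tolist(),round(d['conf'],2)) for d in vision.look_for('top',l)])
"
```

```text
time: 33.8
position: [0.4975, -0.342, 0.119]
tool_rot: [0.33, 0.944, -0.0, 0.0]
ft_force: [0.0, -0.6, -1.1]
grip_width: 0.0237
grip_force: 59.9
time: 34.72
position: [0.4988, -0.3432, 0.2484]
tool_rot: [0.33, 0.944, -0.002, 0.003]
ft_force: [0.5, 0.3, -1.4]
grip_width: 0.0605
grip_force: 0.0
rim shift px5 1 6 0.995
bolts shift px5 0 0 0.961
-0.04 [1885.1 1079.6]
0 [1886.1 1085.8]
0.04 [1887.2 1092.2]
pred handle top [251.15705283 242.10092337]
0.5 [258.0, 245.8] 289 249 279 237 249
pred wrist [199.71614137 324.54847712]
0.48 [31.6, 432.1] ((431.0, 30.0), (38.0, 36.0), 90.0)
lifeboat_a [([199.0, 186.0], 0.69), ([212.0, 207.0], 0.69)]
bell [([206.0, 348.0], 0.67)]
paint_jar [([131.0, 224.0], 0.44), ([132.0, 392.0], 0.36)]
sanding_stick [([124.0, 289.0], 0.65)]
primer_can [([130.0, 390.0], 0.78)]
brass_slug []
plug [([198.0, 187.0], 0.44)]
tube [([219.0, 495.0], 0.64), ([153.0, 302.0], 0.52)]
```

```bash
python3 -c "
from h import *
c=vision.camera('scene');f=c['frame']
for z in (.18,.13,.111,.099,.087,.07,.057,.051,.045):
  r,q=proj(c,C+[0,0,z]);print(z,round(r,1),round(q,1),f[int(round(r)),int(round(q))-1:int(round(q))+2].mean(0).round())
o=robot.get_obs();print(o['time'],o['ft_force'])
c=vision.camera('wrist');f=c['frame'].astype(int);T=tool(o)@np.array(c['hand_eye'])
r,q=proj(c,[.498,-.341,.147],T);print('handle colour',r,q,f[int(r)-8:int(r)+9:4,int(q)].tolist())
r,q=proj(c,[.498,-.341,.125],T)
m=((f[:,:,0]>170)&(f[:,:,0]-f[:,:,2]>60)&(f[:,:,0]<256)).astype('uint8');print(cv2.boundingRect(m[170:250,290:360]))
"
```

```text
0.18 217.2 377.2 [166. 174. 154.]
0.13 229.8 375.4 [176. 169. 154.]
0.111 234.4 374.7 [193. 168. 136.]
0.099 237.2 374.2 [191. 165. 130.]
0.087 240.0 373.8 [179. 155. 128.]
0.07 243.9 373.3 [168. 156. 141.]
0.057 246.8 372.8 [140. 129. 119.]
0.051 248.2 372.6 [157. 144. 131.]
0.045 249.5 372.4 [175. 147. 134.]
35.4667 [0.45937185 0.46367715 0.0657663 ]
handle colour 202.68457047563354 324.85879178394777 [[236, 183, 124], [232, 181, 121], [237, 186, 125], [235, 185, 124], [236, 185, 124]]
(0, 12, 66, 68)
```

```bash
python3 -c "
from rig import job
print(job.hand_in())"
```

```text
the job is handed in; nothing more can be done
None
```

I handed the job in at about 35 s: the tube is upright to within about 0.02 rad, the steel slug is in with the brass on top, both were rammed home with the plug (33 N peak where the floor should be), the rod is back upright in its stand, and I touched none of the items to be left.

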